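# Free the mended candle socket from the vise

## Robot

A 6-joint arm with a two-finger parallel gripper is mounted at the origin on the work surface. World frame = base frame: x ahead of the robot, y to its left, z up, the work surface at z = 0. Lengths are in m, angles in rad, forces in N, time in s.
With the tool pointing down it reaches from about 0.35 to 0.775 m from the base axis. Payload 7.3 kg.
Tool frame: the origin (TCP) lies midway between the tips of the shut fingers; the grasp point (between the pads) lies 19 mm behind it (robot.grip_point_offset is the distance from the TCP to the grasp point, in m); z points along the fingers, y is the line along which they close (so a half turn about z gives the same grasp; the last joint's range is limited). The gripper opens to 92 mm and grips with 3 to 60 N. Pads are 19 mm wide; open, the fingers measure 130 mm over their backs; the gripper's body (75 mm by 190 mm) begins 47 mm behind the grasp point.
Start: joints at [1.201, 0.342, 1.524, -0, 1.275, -0.146], TCP at [0.116, 0.512, 0.227] pointing down, gripper open.
Joint ranges: [-2.53, 2.53], [-0.77, 2.02], [0.04, 2.7], [-1, 4.14], [0.28, 2.66], [-3.11, 3.11]. Speed limits (rad/s): [2.57, 2.57, 3.14, 3.14, 3.14, 3.14].

## Interface

Orientations are given as a rotation vector (axis times angle).
In Python, from plant import readout, cams, workorder, robot gives the robot as it stands.
- The arm moves only by the tool apply_moves, never from a script. Its arguments are lists of equal length, an entry for each row: "offset": the shift along the tool's x, y, z in m, a list of three; "rotation": the turn, a rotation vector about the tool's x, y, z in rad, a list of three. A call has exactly 8 rows; each row shifts and turns the commanded pose from where the row before left it, along the tool's axes as they then stand; what a row does not reach is not made up. A row lasts 1/8 s, in which the tool goes at most 62.5 mm and 10.7 degrees, less where a joint would pass 70% of its speed; a pose out of reach is approached as far as the arm can. A call is refused whole if a number of a shift passes 0.0625 or a number of a turn 0.188, either way. A call with a gripper value outside its range is refused whole. "jaw" is the opening, from 0 (shut) to 1 (fully open), set as the call begins (left out, the last holds). The fingers move at their own pace and stop on an object; "squeeze" is the grip in N (left out, the last holds). Time passes only in rows, so rows that do not move let the fingers close, or fill a call up. It gives the time, the measured TCP pose, the force, the opening and the grip force at its end, in the units of the state.
- readout.state(): the state, without advancing time (a new reading comes with each control period).
- cams.get_image(name): name is "side" or "top" or "wrist"; returns the picture (384x512x3 uint8, blue, green, red); there is no depth.
- cams.camera_info(name): a dict with "camera_matrix" (3x3 intrinsics, pixels), "dist_coeffs" ([k1, k2, p1, p2, k3] as OpenCV has them; the pictures are not rectified), "world_to_cam" (4x4, takes a point from world to camera coordinates); the wrist camera has in their place "hand_eye" (4x4, takes a point from camera to tool coordinates, whose origin is the TCP and whose axes are the flange's). Camera axes: x right, y up, looking along -z (the intrinsics and any distortion apply to the point x, -y, -z); pixel columns grow to the right and rows downward; lengths in m; the calibration is good to about 2 mm. A picture is of the moment at which its call begins: read the wrist's pose just before it. camera_info takes no time and is no camera call.
- workorder.hand_in(): hands the job in; it is judged then, once.
The state is a dict: "clock": time; "joints": joint angles; "joint_vel": joint speeds; "effort": joint torques, N m; "eef_pos": TCP position; "tcp_rot": TCP orientation; "ft_force": force on the tool from outside, world axes, zero at the start; "torque": the same for the moment, N m; "opening": finger opening in m; "finger_force": force on a finger pad.
Only numpy, scipy, OpenCV 4.12 (cv2) and the standard library are available. Lean on these libraries where they do the work, as an engineer would, in place of code of your own. Each camera call takes 0.05 s, during which the arm holds its last target. There are 200 camera calls.

## Task

The brass candle socket held in the blue vise has been mended. Slide the vise's jaw fully open by its walnut grip, then lift the socket up out of the vise and stand it upright in the middle of the pewter alms dish, letting go only once it rests there. Leave the jaw open, and do not disturb the green old socket, the candlestick or the two glass cruets.

Things in the scene. Friction and masses are not known exactly. Their poses are not given: they have to be found in the camera images.
- jaw (a joint): Sliding steel jaw of the blue vise: 0 m is closed on the socket (starts within 3 mm of it), 0.060 m is its end stop, fully open. Slides level along +y of jaw_grip against about 4 N of friction and stays where left. Closed, its lip reaches 11 mm over the socket's foot and locks it in. The vise is fixed: base 100 mm (x) by 185 mm (y), bed 30 mm high, jaw tops 55 mm above the counter.
- jaw_grip (a point): Centre of the top of the upright walnut grip on the moving jaw, 110 mm above the counter. The grip is a block 22 mm along x, 34 mm along y, standing 56 mm above the jaw's steel. x: across the vise; y: the opening direction, away from the socket; z: up. Moves with the jaw. With the jaw closed the socket's axis lies 75 mm from it along -y (and up to 12 mm either way along x).
- socket: The mended bright brass candle socket, 82 mm tall, about 350 g, standing on the vise's bed between the jaws, axes parallel to jaw_grip's. Origin: centre of its underside, z up. Square foot 50 x 50 x 12 mm, stem 20 mm in diameter up to 50 mm, then a round cup 32 mm in diameter from 50 to 82 mm above the underside: the place to grip.
- dish: Round pewter alms dish, loose, 700 g, on the counter. Origin at the centre of its underside, z up. Outside diameter 200 mm at the rim, 18 mm high, flat inner floor about 165 mm across and 6 mm above the counter.
- old_socket: Bystander: unmended candle socket of the same shape and size as socket (50 mm square foot, 82 mm tall) but dull green all over. Origin at the centre of its underside.
- candlestick: Bystander: brass pricket candlestick with green streaks, foot 84 mm in diameter, 157 mm tall. Origin at the centre of its underside.
- cruet_a: Bystander: clear glass cruet with stopper, 68 mm in diameter, 126 mm tall. Origin at the centre of its underside.
- cruet_b: Bystander: clear glass cruet like the other, 68 mm in diameter, 126 mm tall. Origin at the centre of its underside.
Not all that is in view belongs to the job. Of the things shaped like the part that bears jaw, the blue one is meant. What is shaped like the socket but black is not meant.

How it is judged:
By the outcome, as a careful person would: the job done as asked, in the order asked, and still so for the second after the job is handed in, with the robot touching nothing.
It also fails if it takes over 54 s, if anything falls off the work surface, if the arm or the gripper's body presses on something with over 40 N, if the wrist force passes 120 N, or if a joint passes its speed limit or range.

## Working session

There is one attempt and no reset: what is moved stays moved. The work goes in short steps, Python scripts to look and compute and a tool call to move; the robot and the scene stay as the last step left them, time stands still between calls to the robot, and variables do not carry over. Pictures are saved under pics/ and viewed, at most 10 in all, crops included, and the job is handed in when it is done.

Besides the shell and the picture viewer there is one more tool, called after "Request:" as a command line: name --argument value ..., lists and objects as JSON in quotes. apply_moves: Moves the arm, as the interface text tells. Its arguments: {"type":"object","properties":{"offset":{"type":"array"},"rotation":{"type":"array"},"jaw":{"type":"number"},"squeeze":{"type":"number"}},"required":["offset","rotation"]}

```bash
mkdir -p pics; ls; python3 - <<'E'
from plant import readout,cams,robot
import cv2
s=readout.state();print(s)
print(robot.grip_point_offset)
for n in("top","side"):
    cv2.imwrite(f"pics/{n}0.png",cams.get_image(n));c=cams.camera_info(n);print(n,c)
print(cams.camera_info("wrist"))
E
```

```text
pics
{'clock': 0.0, 'joints': array([ 1.20099649e+00,  3.42737608e-01,  1.52503423e+00,  7.54622390e-08,
        1.27542364e+00, -1.46022749e-01]), 'joint_vel': array([-1.73294645e-03,  1.47272402e-03,  6.39051020e-05, -9.49191941e-04,
       -8.90073545e-04, -2.49477841e-05]), 'effort': array([-1.29285399e-04, -4.31224573e+01, -2.44227809e+01,  7.17479177e-02,
        5.58750762e-02, -1.09180442e-04]), 'eef_pos': array([0.11634013, 0.51151299, 0.22603125]), 'tcp_rot': array([-3.50729534e-01, -3.12154102e+00,  2.43408039e-03]), 'ft_force': array([ 0.56256384, -0.09720821,  0.83746287]), 'torque': array([ 0.029059  , -0.01683485, -0.07730222]), 'finger_force': 0.0, 'opening': 0.09202658044591902}
0.0188
top {'camera_matrix': array([[351.60983648,   0.        , 247.8638596 ],
       [  0.        , 351.60983648, 194.38076456],
       [  0.        ,   0.        ,   1.        ]]), 'dist_coeffs': array([-0.10335397,  0.        ,  0.        ,  0.        ,  0.        ]), 'world_to_cam': array([[-0.01582353, -0.99898718,  0.04212149, -0.01386919],
       [ 0.99235824, -0.01053488,  0.12293961
[... 579 characters left out ...]
078954, -0.89603133],
       [ 0.        ,  0.        ,  0.        ,  1.        ]])}
{'camera_matrix': array([[316.37096771,   0.        , 251.49734259],
       [  0.        , 316.37096771, 193.90495694],
       [  0.        ,   0.        ,   1.        ]]), 'dist_coeffs': array([-0.00779323,  0.        ,  0.        ,  0.        ,  0.        ]), 'hand_eye': array([[ 1.14640420e-03,  9.69096042e-01,  2.46681062e-01,
         6.60442151e-02],
       [ 9.99999341e-01, -1.09610974e-03, -3.41201062e-04,
         7.95384724e-04],
       [-6.02670851e-05,  2.46681290e-01, -9.69096660e-01,
        -1.58690699e-01],
       [ 0.00000000e+00,  0.00000000e+00,  0.00000000e+00,
         1.00000000e+00]])}
```

View pics/top0.png

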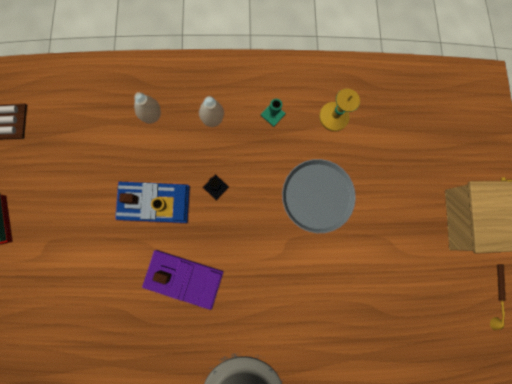

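View pics/side0.png

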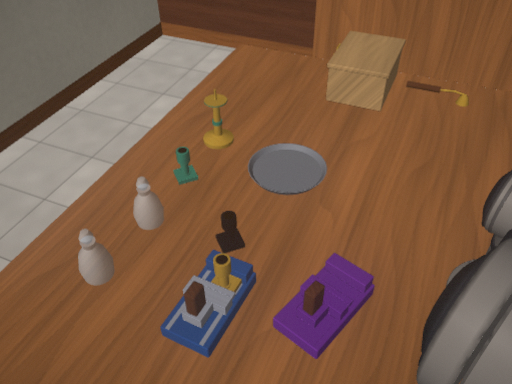

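The top view has the blue vise at (152,202), with its walnut grip at about (129,199) and the brass cup at about (158,204). The purple vise at (183,279) is a decoy. Of the socket shapes, the brass one at (158,204) is meant, because it is bright brass and stands in the blue vise. The black one at (216,187) and the green one at (273,112) are not meant. The dish is at (319,196). I'll confirm with an enlarged crop.

```bash
python3 - <<'E'
import cv2,numpy as np
t=cv2.imread("pics/top0.png")[170:235,105:200];s=cv2.imread("pics/side0.png")[235:355,155:265]
a=cv2.resize(t,None,fx=4.2,fy=4.2,interpolation=cv2.INTER_CUBIC);b=cv2.resize(s,None,fx=3.6,fy=3.6,interpolation=cv2.INTER_CUBIC)
o=np.zeros((max(a.shape[0],b.shape[0]),a.shape[1]+b.shape[1],3),np.uint8);o[:a.shape[0],:a.shape[1]]=a;o[:b.shape[0],a.shape[1]:]=b
cv2.imwrite("pics/crop.png",o);print(o.shape,a.shape)
E
```

```text
(432, 795, 3) (273, 399, 3)
```

View pics/crop.png

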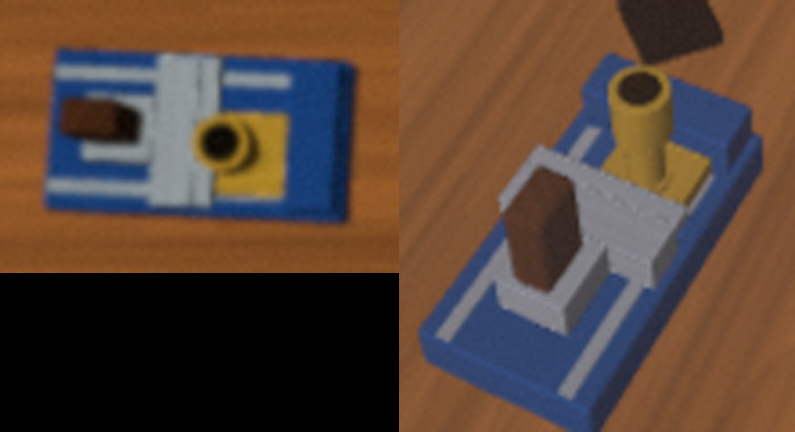

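The crops confirm that the brass socket is in the blue vise, beside the steel jaw with the walnut grip. Top crop pixels: cup at (223,143), grip top at about (92,118). Side crop pixels: cup at (641,88), grip top at (543,188).

```bash
cat > h.py <<'E'
import cv2,numpy as np
from plant import readout,cams
from scipy.spatial.transform import Rotation as R
F=np.diag([1,-1,-1.])
def cam(n,s=None):
    c=cams.camera_info(n)
    if n=="wrist":
        T=np.eye(4);T[:3,:3]=R.from_rotvec(s["tcp_rot"]).as_matrix();T[:3,3]=s["eef_pos"]
        W=np.linalg.inv(T@c["hand_eye"])
    else: W=c["world_to_cam"]
    return c["camera_matrix"],c["dist_coeffs"],F@W[:3,:3],F@W[:3,3]
def proj(C,P):
    return cv2.projectPoints(np.array(P,float).reshape(-1,3),cv2.Rodrigues(C[2])[0],C[3],C[0],C[1])[0][:,0]
def onz(C,px,z):
    u=cv2.undistortPoints(np.array(px,float).reshape(-1,1,2),C[0],C[1])[:,0]
    o=-C[2].T@C[3];d=np.c_[u,np.ones(len(u))]@C[2]
    return o+d*((z-o[2])/d[:,2])[:,None]
E
python3 - <<'E'
from h import *
t,s=cam("top"),cam("side")
T=lambda x,y:(105+x/4.2-.4,170+y/4.2-.4)
S=lambda x,y:(155+(x-399)/3.6-.4,235+y/3.6-.4)
print("cup",onz(t,[T(223,143)],.112),onz(s,[S(641,88)],.112))
print("grip",onz(t,[T(92,118)],.11),onz(s,[S(543,188)],.11))
c=onz(t,[T(57,48),T(45,210)],.03);print("base L corners",c)
c2=onz(t,[T(355,62),T(348,222)],.0);print("base R corners",c2)
a=c.mean(0)-c2.mean(0);print("yaw open dir",np.degrees(np.arctan2(a[1],a[0])))
e=c[0]-c[1];print("edge",np.degrees(np.arctan2(e[1],e[0])))
img=cv2.imread("pics/top0.png")
print("dish",onz(t,[(319,196)],.018))
# dish outline fit
hsv=cv2.cvtColor(img,cv2.COLOR_BGR2HSV);m=((hsv[...,1]<110)&(np.hypot(*np.mgrid[-196:188,-319:193])<50)).astype(np.uint8)
k=max(cv2.findContours(m,0,1)[0],key=cv2.contourArea);el=cv2.fitEllipse(k);print(el,onz(t,[el[0]],.018))
st=readout.state();print(R.from_rotvec(st["tcp_rot"]).as_matrix().round(3))
E
```

```text
cup [[0.49435215 0.1934397  0.112     ]] [[0.4920937 0.1958306 0.112    ]]
grip [[0.50932261 0.26773419 0.11      ]] [[0.50800565 0.26706284 0.11      ]]
base L corners [[0.56246076 0.31509286 0.03      ]
 [0.46256828 0.31970233 0.03      ]]
base R corners [[0.55630419 0.13417546 0.        ]
 [0.45489012 0.13818193 0.        ]]
yaw open dir 87.81400524323564
edge -2.6419965370445313
dish [[ 0.51916009 -0.21007591  0.018     ]]
((318.3526611328125, 195.70252990722656), (72.04364776611328, 74.2428207397461), 141.94264221191406) [[ 0.51997295 -0.20836151  0.018     ]]
[[-0.975  0.222 -0.001]
 [ 0.222  0.975 -0.001]
 [ 0.    -0.001 -1.   ]]
```

Request:
apply_moves --offset '[[0,0,0],[0,0,0],[0,0,0],[0,0,0],[0,0,0],[0,0,0],[0,0,0],[0,0,0]]' --rotation '[[0,0,0.1734],[0,0,0.1734],[0,0,0.1734],[0,0,0.1734],[0,0,0.1734],[0,0,0.1734],[0,0,0.1734],[0,0,0.1734]]'

```text
clock: 1.1
eef_pos: [0.1164, 0.5117, 0.2263]
tcp_rot: [2.272, 2.17, -0.001]
ft_force: [-0.7, 0.9, 0.5]
opening: 0.0917
finger_force: 0.0
```

Request:
apply_moves --offset '[[-0.014,0.025,0],[-0.014,0.025,0],[-0.014,0.025,0],[-0.014,0.025,0],[-0.014,0.025,0],[-0.014,0.025,0],[-0.014,0.025,0],[-0.014,0.025,0]]' --rotation '[[0,0,0],[0,0,0],[0,0,0],[0,0,0],[0,0,0],[0,0,0],[0,0,0],[0,0,0]]'

```text
clock: 2.1
eef_pos: [0.3124, 0.3913, 0.2264]
tcp_rot: [-2.266, -2.176, 0.001]
ft_force: [0.3, 0.4, -0.4]
opening: 0.0921
finger_force: 0.0
```

Request:
apply_moves --offset '[[-0.014,0.025,0],[-0.014,0.025,0],[-0.014,0.025,0],[-0.014,0.025,0],[-0.014,0.025,0],[-0.014,0.025,0],[-0.014,0.025,0],[-0.014,0.025,0]]' --rotation '[[0,0,0],[0,0,0],[0,0,0],[0,0,0],[0,0,0],[0,0,0],[0,0,0],[0,0,0]]'

```text
clock: 3.1
eef_pos: [0.5077, 0.2714, 0.2263]
tcp_rot: [-2.265, -2.176, 0.001]
ft_force: [-0.1, 0.3, 0.0]
opening: 0.0919
finger_force: 0.0
```

```bash
python3 - <<'E'
from h import *
s=readout.state();im=cams.get_image("wrist");cv2.imwrite("pics/w1.png",im)
np.save("w1.npy",np.r_[s["eef_pos"],s["tcp_rot"]])
C=cam("wrist",s)
print(R.from_rotvec(s["tcp_rot"]).as_matrix().round(3))
# predicted grip-top outline and cup
xv=np.array([.999,-.04,0]);yv=np.array([.04,.999,0]);g=np.array([.5087,.2674,.11])
print(proj(C,[g+a*.011*xv+b*.017*yv for a,b in((-1,-1),(1,-1),(1,1),(-1,1))]).round(1),proj(C,[.4935,.195,.112]))
cv2.imwrite("pics/w1b.png",cv2.resize(im,(800,600),interpolation=cv2.INTER_CUBIC))
E
```

```text
[[ 0.04   0.999 -0.001]
 [ 0.999 -0.04  -0.   ]
 [-0.    -0.001 -1.   ]]
[[240.6 212.7]
 [264.7 212.8]
 [265.2 176.1]
 [240.3 176. ]] [[239.60442361 269.6349893 ]]
```

View pics/w1b.png

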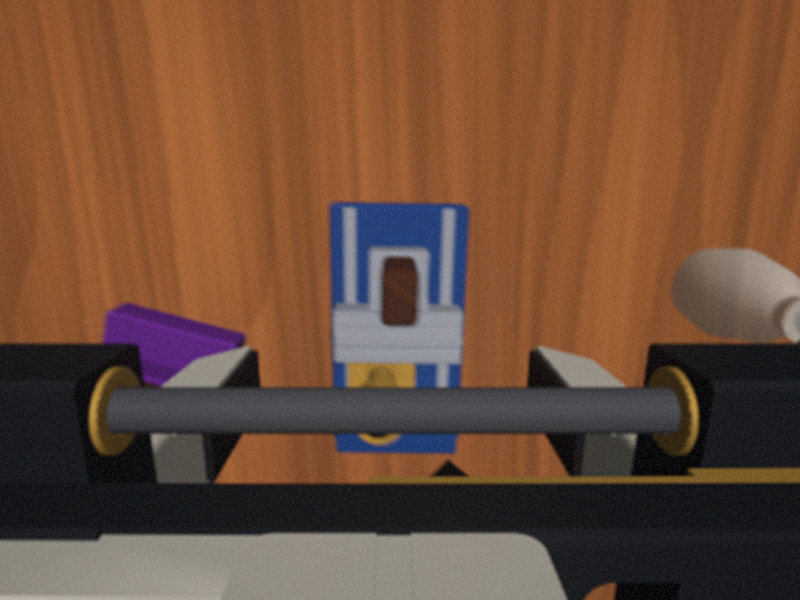

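The wrist view shows the walnut grip top at about x 381–417, y 272–325 in the enlarged picture. It sits in the middle of the blue vise, with its axis aligned to the fingers, so the grip is at about (0.5105, 0.2695). Next I descend.

Request:
apply_moves --offset '[[-0.001,0.0015,0.02],[-0.001,0.0015,0.02],[0,0,0.02],[0,0,0.02],[0,0,0.02],[0,0,0.02],[0,0,0.02],[0,0,0.014]]' --rotation '[[0,0,0],[0,0,0],[0,0,0],[0,0,0],[0,0,0],[0,0,0],[0,0,0],[0,0,0]]'

```text
clock: 4.15
eef_pos: [0.5094, 0.2699, 0.0715]
tcp_rot: [-2.265, -2.176, 0.002]
ft_force: [0.1, 0.0, 1.4]
opening: 0.0921
finger_force: 0.0
```

Request:
apply_moves --offset '[[0,0,0],[0,0,0],[0,0,0],[0,0,0],[0,0,0],[0,0,0],[0,0,0],[0,0,0]]' --rotation '[[0,0,0],[0,0,0],[0,0,0],[0,0,0],[0,0,0],[0,0,0],[0,0,0],[0,0,0]]' --jaw 0 --squeeze 20

```text
clock: 5.15
eef_pos: [0.5094, 0.2699, 0.0727]
tcp_rot: [-2.265, -2.175, 0.002]
ft_force: [-2.2, -0.4, 2.4]
opening: 0.0219
finger_force: 20.0
```

Request:
apply_moves --offset '[[0.005,0,0],[0.008,0,0],[0.008,0,0],[0.008,0,0],[0.008,0,0],[0.008,0,0],[0.006,0,0],[0.004,0,0]]' --rotation '[[0,0,0],[0,0,0],[0,0,0],[0,0,0],[0,0,0],[0,0,0],[0,0,0],[0,0,0]]'

```text
clock: 6.15
eef_pos: [0.5123, 0.3247, 0.0727]
tcp_rot: [2.266, 2.176, -0.001]
ft_force: [-0.5, -4.0, 1.9]
opening: 0.0221
finger_force: 20.0
```

Request:
apply_moves --offset '[[0.001,0,0],[0.001,0,0],[0.001,0,0],[0.001,0,0],[0.001,0,0],[0.001,0,0],[0,0,0],[0,0,0]]' --rotation '[[0,0,0],[0,0,0],[0,0,0],[0,0,0],[0,0,0],[0,0,0],[0,0,0],[0,0,0]]'

```text
clock: 7.15
eef_pos: [0.5125, 0.3291, 0.0727]
tcp_rot: [2.265, 2.175, -0.004]
ft_force: [-0.3, -11.9, 4.3]
opening: 0.0219
finger_force: 20.0
```

Request:
apply_moves --offset '[[-0.001,0,0],[0,0,0],[0,0,0],[0,0,0],[0,0,0],[0,0,0],[0,0,0],[0,0,0]]' --rotation '[[0,0,0],[0,0,0],[0,0,0],[0,0,0],[0,0,0],[0,0,0],[0,0,0],[0,0,0]]' --jaw 1

```text
clock: 8.15
eef_pos: [0.5125, 0.3299, 0.0727]
tcp_rot: [-2.266, -2.176, -0.0]
ft_force: [0.1, 0.6, -0.2]
opening: 0.0916
finger_force: 0.0
```

Request:
apply_moves --offset '[[0,0,-0.01],[0,0,-0.02],[0,0,-0.02],[0,0,-0.02],[0,0,-0.02],[0,0,-0.02],[0,0,-0.02],[0,0,-0.02]]' --rotation '[[0,0,0],[0,0,0],[0,0,0],[0,0,0],[0,0,0],[0,0,0],[0,0,0],[0,0,0]]'

```text
clock: 9.15
eef_pos: [0.5125, 0.3299, 0.2243]
tcp_rot: [2.265, 2.176, 0.001]
ft_force: [0.1, -0.5, 0.6]
opening: 0.0921
finger_force: 0.0
```

Request:
apply_moves --offset '[[-0.0165,-0.0015,0],[-0.0165,-0.0015,0],[-0.0165,-0.0015,0],[-0.0165,-0.0015,0],[-0.0165,-0.0015,0],[-0.0165,-0.0015,0],[-0.0165,-0.0015,0],[-0.0165,-0.0015,0]]' --rotation '[[0,0,0],[0,0,0],[0,0,0],[0,0,0],[0,0,0],[0,0,0],[0,0,0],[0,0,0]]'

```text
clock: 10.15
eef_pos: [0.4951, 0.1974, 0.2228]
tcp_rot: [2.266, 2.176, 0.0]
ft_force: [0.2, -0.1, 0.0]
opening: 0.0917
finger_force: 0.0
```

```bash
python3 - <<'E'
from h import *
s=readout.state();im=cams.get_image("wrist");C=cam("wrist",s);print(s["eef_pos"],s["tcp_rot"])
np.save("w2.npy",np.r_[s["eef_pos"],s["tcp_rot"]])
print("pred cup*", (proj(C,[.4935,.195,.112])[0]-[180,110])*4)
cv2.imwrite("pics/w2.png",cv2.resize(im[110:260,180:340],None,fx=4,fy=4,interpolation=cv2.INTER_CUBIC))
E
```

```text
[0.49506153 0.19737599 0.22275699] [2.26559493e+00 2.17634796e+00 2.01034235e-04]
pred cup* [278.5355323  338.42386928]
```

View pics/w2.png

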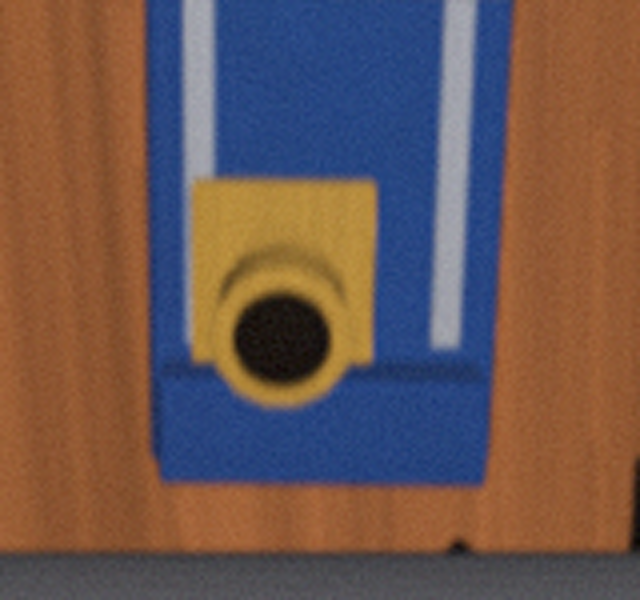

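The crop shows the jaw clear of the socket. The cup ring is centred at (283,339), about 1 mm in x from the prediction, so the socket is at (0.4945, 0.195).

Request:
apply_moves --offset '[[-0.0024,-0.0005,0.02],[0,0,0.02],[0,0,0.02],[0,0,0.02],[0,0,0.02],[0,0,0.02],[0,0,0.015],[0,0,0.009]]' --rotation '[[0,0,0],[0,0,0],[0,0,0],[0,0,0],[0,0,0],[0,0,0],[0,0,0],[0,0,0]]'

```text
clock: 11.2
eef_pos: [0.4945, 0.196, 0.078]
tcp_rot: [-2.265, -2.176, 0.001]
ft_force: [1.3, -0.3, 0.6]
opening: 0.0921
finger_force: 0.0
```

Request:
apply_moves --offset '[[0,0,0],[0,0,0],[0,0,0],[0,0,0],[0,0,0],[0,0,0],[0,0,0],[0,0,0]]' --rotation '[[0,0,0],[0,0,0],[0,0,0],[0,0,0],[0,0,0],[0,0,0],[0,0,0],[0,0,0]]' --jaw 0 --squeeze 25

```text
clock: 12.2
eef_pos: [0.4945, 0.1961, 0.0787]
tcp_rot: [-2.265, -2.176, 0.0]
ft_force: [-1.0, -0.6, 0.2]
opening: 0.0313
finger_force: 25.0
```

Request:
apply_moves --offset '[[0,0,-0.004],[0,0,-0.01],[0,0,-0.015],[0,0,-0.02],[0,0,-0.02],[0,0,-0.02],[0,0,-0.02],[0,0,-0.01]]' --rotation '[[0,0,0],[0,0,0],[0,0,0],[0,0,0],[0,0,0],[0,0,0],[0,0,0],[0,0,0]]'

```text
clock: 13.2
eef_pos: [0.4951, 0.1962, 0.1997]
tcp_rot: [2.265, 2.175, 0.004]
ft_force: [0.6, -0.0, -3.5]
opening: 0.0316
finger_force: 25.0
```

Request:
apply_moves --offset '[[-0.01,0.0026,0],[-0.02,0.0026,0],[-0.03,0.0026,0],[-0.03,0.0026,0],[-0.03,0.0026,0],[-0.03,0.0026,0],[-0.03,0.0026,0],[-0.03,0.0026,0]]' --rotation '[[0,0,0],[0,0,0],[0,0,0],[0,0,0],[0,0,0],[0,0,0],[0,0,0],[0,0,0]]'

```text
clock: 14.2
eef_pos: [0.5063, -0.0162, 0.1968]
tcp_rot: [-2.265, -2.175, 0.002]
ft_force: [-0.7, -0.3, -3.6]
opening: 0.0315
finger_force: 25.0
```

Request:
apply_moves --offset '[[-0.03,0.0026,0],[-0.03,0.0026,0],[-0.03,0.0026,0],[-0.03,0.0026,0],[-0.03,0.0026,0],[-0.02,0.0026,0],[-0.015,0.0026,0],[-0.008,0.0026,0]]' --rotation '[[0,0,0],[0,0,0],[0,0,0],[0,0,0],[0,0,0],[0,0,0],[0,0,0],[0,0,0]]'

```text
clock: 15.2
eef_pos: [0.52, -0.2088, 0.1974]
tcp_rot: [-2.266, -2.175, -0.0]
ft_force: [0.1, 0.0, -2.9]
opening: 0.0314
finger_force: 25.0
```

```bash
python3 - <<'E'
from h import *
s=readout.state();im=cams.get_image("wrist");si=cams.get_image("side");print(s["eef_pos"],s["ft_force"])
C=cam("wrist",s);a=np.linspace(0,2*np.pi,60)
p=proj(C,np.c_[.52+.1*np.cos(a),-.2085+.1*np.sin(a),0*a+.018])
cv2.polylines(im,[p.round().astype(int)],True,(0,0,255),1)
p=proj(cam("side"),np.c_[.52+.1*np.cos(a),-.2085+.1*np.sin(a),0*a+.018])
cv2.polylines(si,[p.round().astype(int)],True,(0,0,255),1)
cv2.imwrite("pics/w3.png",np.hstack([cv2.resize(im[:280],(512,280))[:, 56:456],si[20:300,100:500]]))
E
```

```text
[ 0.51998524 -0.20878983  0.1974134 ] [ 0.13499266  0.00800692 -2.92674606]
```

View pics/w3.png

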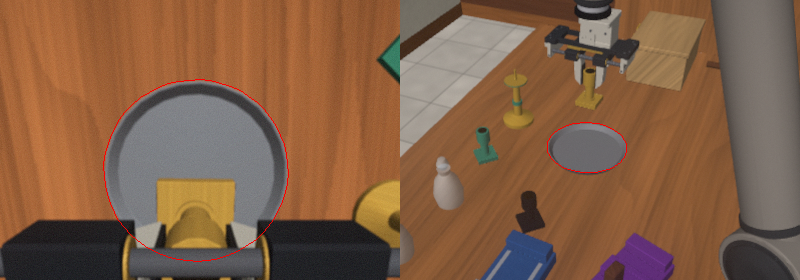

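The projected dish outlines match in both views. The socket hangs upright over the dish centre and the bystanders are clear. Next I lower it.

Request:
apply_moves --offset '[[0,0,0.015],[0,0,0.022],[0,0,0.022],[0,0,0.022],[0,0,0.022],[0,0,0.018],[0,0,0.01],[0,0,0.005]]' --rotation '[[0,0,0],[0,0,0],[0,0,0],[0,0,0],[0,0,0],[0,0,0],[0,0,0],[0,0,0]]'

```text
clock: 16.3
eef_pos: [0.5198, -0.2077, 0.061]
tcp_rot: [-2.264, -2.176, 0.0]
ft_force: [0.1, 0.7, -3.2]
opening: 0.0314
finger_force: 25.0
```

Request:
apply_moves --offset '[[0,0,0.001],[0,0,0.001],[0,0,0.001],[0,0,0.001],[0,0,0.001],[0,0,0.0005],[0,0,0],[0,0,0]]' --rotation '[[0,0,0],[0,0,0],[0,0,0],[0,0,0],[0,0,0],[0,0,0],[0,0,0],[0,0,0]]'

```text
clock: 17.3
eef_pos: [0.52, -0.2083, 0.0562]
tcp_rot: [-2.266, -2.176, -0.0]
ft_force: [0.5, 0.3, -2.1]
opening: 0.0315
finger_force: 25.0
```

Request:
apply_moves --offset '[[0,0,0.0005],[0,0,0.0005],[0,0,0.0005],[0,0,0.0005],[0,0,0],[0,0,0],[0,0,0],[0,0,0]]' --rotation '[[0,0,0],[0,0,0],[0,0,0],[0,0,0],[0,0,0],[0,0,0],[0,0,0],[0,0,0]]'

```text
clock: 18.3
eef_pos: [0.52, -0.2083, 0.0546]
tcp_rot: [2.265, 2.176, 0.0]
ft_force: [-3.6, 0.3, 5.2]
opening: 0.0313
finger_force: 25.0
```

The force has gone from −3 N to +5 N, so the socket is resting on the dish. Release and retreat.

Request:
apply_moves --offset '[[0,0,0],[0,0,0],[0,0,0],[0,0,0],[0,0,0],[0,0,0],[0,0,0],[0,0,0]]' --rotation '[[0,0,0],[0,0,0],[0,0,0],[0,0,0],[0,0,0],[0,0,0],[0,0,0],[0,0,0]]' --jaw 1

```text
clock: 19.3
eef_pos: [0.52, -0.2082, 0.0542]
tcp_rot: [-2.266, -2.176, -0.0]
ft_force: [0.7, 0.0, 0.2]
opening: 0.0917
finger_force: 0.0
```

Request:
apply_moves --offset '[[0,0,-0.005],[0,0,-0.015],[0,0,-0.02],[0,0,-0.02],[0,0,-0.02],[0,0,-0.02],[0,0,-0.02],[0,0,-0.02]]' --rotation '[[0,0,0],[0,0,0],[0,0,0],[0,0,0],[0,0,0],[0,0,0],[0,0,0],[0,0,0]]'

```text
clock: 20.3
eef_pos: [0.52, -0.2083, 0.1962]
tcp_rot: [2.265, 2.175, 0.001]
ft_force: [0.5, -0.1, 0.1]
opening: 0.0917
finger_force: 0.0
```

```bash
python3 - <<'E'
from h import *
s=readout.state();im=cams.get_image("wrist");si=cams.get_image("side");print(s["eef_pos"],s["ft_force"])
cv2.imwrite("pics/w4.png",np.hstack([im[:,56:456],si[:,100:500]]))
E
```

```text
[ 0.52004008 -0.20827832  0.19616344] [ 0.45124651 -0.11564066  0.13225359]
```

View pics/w4.png

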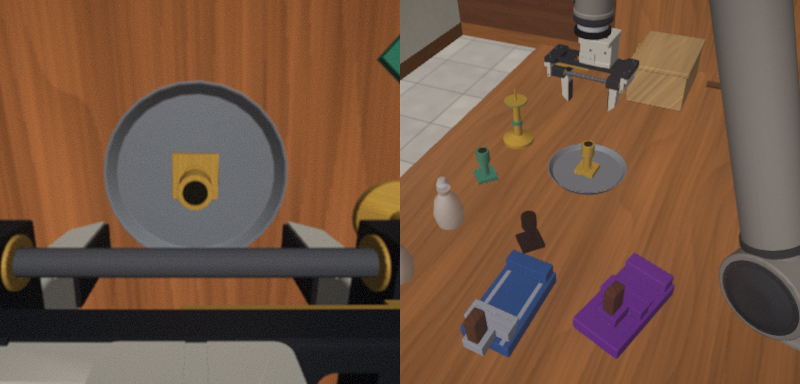

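The socket stands upright at about (195,176) in the wrist view, and the dish centre there is about (196,170). The jaw is fully open and the bystanders have not moved.

```bash
python3 -c "
from plant import workorder;print(workorder.hand_in())"
```

```text
the job is handed in; nothing more can be done
None
```

The vise jaw is fully open, and the mended brass socket stands upright in the middle of the dish; the bystanders in view were not disturbed, and the job was handed in at about 20 s.

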